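Make up the drawer kit and the cabinet kit

TASK

Make up the two kits of fittings from the stock on the grey mat. The drawer kit, in the red tray, is the dark wooden knob and the white corner block; the cabinet kit, in the blue tray, is the brass knob and the black foot. Put one fitting in each bay, standing on the bay's floor the way up it starts, and leave the screw jar, the hex keys and the wax tin where they are.

Things in the scene. Friction and masses are not known exactly. Their poses are not given: they have to be found in the camera images.
- tray_red: Red plastic kit tray fixed to the bench, 120 (x) by 62 (y) mm; origin at the centre of its underside. Floor 4 mm thick; outer walls and the divider across its middle 4 mm thick, their tops 14 mm above the bench. Two equal square bays, inside 54 by 54 mm, centred at x = -29 and x = +29 mm, y = 0. Its length points roughly away from the robot, the other tray beside it.
- tray_blue: Blue plastic kit tray fixed to the bench, 120 (x) by 62 (y) mm; origin at the centre of its underside. Floor 4 mm thick; outer walls and the divider across its middle 4 mm thick, their tops 14 mm above the bench. Two equal square bays, inside 54 by 54 mm, centred at x = -29 and x = +29 mm, y = 0. Its length points roughly away from the robot, the other tray beside it.
- wood_knob: Dark brown turned wooden drawer knob, 34 mm high, standing on its foot; origin at the centre of its underside. Foot 28 mm diameter, waist 20 mm at 10 mm height, head 34 mm diameter and straight-sided from 16 to 28 mm height. 50 g. Starts standing on the 3 mm thick grey mat that holds the stock.
- brass_knob: Brass cabinet knob, 31 mm high, standing on its foot; origin at the centre of its underside. Foot 26 mm diameter, waist 16 mm at 9 to 13 mm height, head 30 mm diameter and straight-sided from 16 to 28 mm height. 90 g. Starts standing on the 3 mm thick grey mat that holds the stock.
- foot: Black round furniture foot, 34 mm diameter, straight-sided up to 26 mm, 30 mm high, a steel washer on top; origin at the centre of its underside. 50 g. Starts standing on the 3 mm thick grey mat that holds the stock.
- block: White plastic corner block with two screw heads on top, 22 (x) by 36 (y) by 30 mm high; origin at the centre of its underside. 40 g. Starts standing on the 3 mm thick grey mat that holds the stock.
- jar: Bystander: glass jar of brass screws with a tan lid, 68 mm diameter, 79 mm tall; origin at the centre of its underside. Stays where it is.
- hex_keys: Bystander: folded hex key set with a red case, 30 (x) by 105 (y) by 24 mm high; origin at the centre of its underside. Stays where it is.
- wax: Bystander: round flat tin, white with a dark blue lid, 85 mm diameter, 32 mm high; origin at the centre of its underside. Stays where it is.
Things that resemble listed ones, but are neither listed nor needed, are in the scene too. What is shaped like the foot but turquoise is not meant.

How it is judged:
By the outcome, as a careful person would: the job done as asked, in the order asked, and still so for the second after the job is handed in, with the robot touching nothing.
It also fails if it takes over 86 s, if anything falls off the work surface, if the arm or the gripper's body presses on something with over 40 N, if the wrist force passes 120 N, or if a joint passes its speed limit or range.

ROBOT

A 6-joint arm with a two-finger parallel gripper is mounted at the origin on the work surface; the furniture and walls round the work are solid. World frame = base frame: x ahead of the robot, y to its left, z up, the work surface at z = 0. Lengths are in m, angles in degrees, forces in N, time in s.
With the tool pointing down it reaches from about 0.3 to 0.875 m from the base axis. Payload 4.2 kg.
Tool frame: the origin (TCP) lies between the finger pads; the fingertips stand bot.tips_ahead ahead of it and the grasp point (between the pads) lies 3 mm ahead of it (bot.tips_ahead is the distance from the TCP to the fingertips, in m); z points along the fingers, y is the line along which they close (so a half turn about z gives the same grasp; the last joint's range is limited). The gripper opens to 85 mm and grips with 20 to 120 N. Pads are 22 mm wide; open, the fingers measure 114 mm over their backs; the gripper's body (76 mm by 85 mm) begins 54 mm behind the grasp point. The pads swing forward as they close: fully open they stand 13 mm farther back than shut.
Start: joints at [-72.078, 18.312, 89.639, -0, 72.044, -1.146], TCP at [0.188, -0.543, 0.227] pointing down, gripper open.
Joint ranges: [-177.97, 177.97], [-48.28, 115.42], [12.27, 149.76], [-77.06, 257.06], [2.81, 150.46], [-146.56, 146.56]. Speed limits (degrees/s): [147.25, 147.25, 180, 180, 180, 180].

INTERFACE

Orientations are given as a 3x3 rotation matrix whose columns are the frame's x, y, z axes.
In Python, from rig import bot, eyes gives the robot as it stands. The module is installed in compiled form; this text tells all that it offers.
- The arm moves only by the shell command python3 -m jog 'ROWS' [FORCE]. ROWS is JSON, a list that holds one entry, the list of rows, each a list of 5 numbers: the opening, from -1 (shut) to 1 (fully open), then the shift along the tool's x, y, z scaled (see below), then the turn about the tool's z scaled (see below). In form: [[[grip, dx, dy, dz, spin], ...]]. A call has 1 to 8 rows; each row is the pose to reach, as a shift and turn from the pose commanded when the call began, along the tool's axes at that moment, turning the shorter way round; what a row does not reach only later rows make up. The controller multiplies each number of a shift by 150 mm and each number of a turn by 360 degrees. A row lasts 1/10 s, in which the tool goes at most 50 mm and 8.59 degrees, less where a joint would pass 70% of its speed; a pose out of reach is approached as far as the arm can. A call with a number of a shift or a turn outside -1 to 1 is refused whole. A call with a gripper value outside its range is refused whole. The fingers move at their own pace and stop on an object; FORCE is the grip in N (left out, the last holds). Time passes only in rows, so rows that repeat a pose let the fingers close. It gives the time, the measured TCP pose, the force, the opening and the grip force at its end, in the units of the state.
- bot.observe(): the state, without advancing time (a new reading comes with each control period).
- eyes.read_camera(name): name is "scene" or "side" or "wrist"; returns a dict with "img" (400x640x3 uint8, blue, green, red), "fx", "fy", "cx", "cy" (pixels), "R" (3x3) and "t" (3): a world point X has camera coordinates R X + t. Camera axes: x right, y down, z forward; pixel columns grow to the right and rows downward; lengths in m; the calibration is good to about 2 mm. A picture is of the moment at which its call begins. There is no depth.
- bot.finish_job(): hands the job in; it is judged then, once.
The state is a dict: "t": time; "joint_pos": joint angles; "joint_vel": joint speeds; "joint_efforts": joint torques, N m; "tcp_pos": TCP position; "orientation": TCP orientation; "contact_force": force on the tool from outside, world axes, zero at the start; "torque": the same for the moment, N m; "opening": opening from 0.0 (shut) to 1.0 (fully open); "finger_force": force on a finger pad.
Only numpy, scipy, OpenCV 4.12 (cv2) and the standard library are available. Lean on these libraries where they do the work, as an engineer would, in place of code of your own. Each camera call takes 0.05 s, during which the arm holds its last target. There are 200 camera calls.

## Working session

There is one attempt and no reset: what is moved stays moved. The work goes in short steps, Python scripts to look and compute and a shell command to move; the robot and the scene stay as the last step left them, time stands still between calls to the robot, and variables do not carry over. Pictures are saved under pics/ and viewed, at most 14 in all, crops included, and the job is handed in when it is done.

```bash
mkdir -p pics; cat > h.py <<'E'
import numpy as np, cv2
from rig import bot, eyes
def cam(n):
    c=eyes.read_camera(n); return c
def ray(c,u,v,z):
    d=np.array([(u-c['cx'])/c['fx'],(v-c['cy'])/c['fy'],1.]); R=np.array(c['R']);t=np.array(c['t'])
    o=-R.T@t; w=R.T@d; return o+w*(z-o[2])/w[2]
def proj(c,X):
    p=np.array(c['R'])@np.array(X)+np.array(c['t']); return c['fx']*p[0]/p[2]+c['cx'],c['fy']*p[1]/p[2]+c['cy']
E
python3 - <<'E'
from h import *
s=bot.observe(); print(s, bot.tips_ahead)
import pickle
for n in ("scene","side","wrist"):
    c=cam(n); cv2.imwrite(f"pics/{n}0.png",c['img']); pickle.dump(c,open(n+"0.pkl","wb")); print(n,-np.array(c['R']).T@np.array(c['t']),c['fx'])
E
```

```text
{'t': 0.0, 'joint_pos': array([-7.20780434e+01,  1.83514085e+01,  8.97050513e+01, -6.61510730e-04,
        7.20441488e+01, -1.14446297e+00]), 'joint_vel': array([-0.01231451,  0.02870757, -0.00943729, -0.09245171,  0.02990389,
        0.00154954]), 'joint_efforts': array([ 2.93138783e-04, -4.15526032e+01, -2.34160155e+01,  6.35510469e-05,
        8.03013914e-03, -1.07840035e-05]), 'tcp_pos': array([ 0.18769727, -0.54300145,  0.22659377]), 'orientation': array([[ 9.45139370e-01,  3.26666908e-01, -5.50793474e-04],
       [ 3.26667371e-01, -9.45137899e-01,  1.66736568e-03],
       [ 2.40974036e-05, -1.75581920e-03, -9.99998458e-01]]), 'contact_force': array([-1.16245206, -0.12527142, -0.30638959]), 'torque': array([-0.03107317,  0.04022146,  0.00982356]), 'finger_force': 0.0, 'opening': 0.997304824500457} 0.022
scene [0.06103364 0.2691637  0.65662157] 489.339924457972
side [0.26026377 0.21504113 0.62368254] 446.84566821324177
wrist [ 0.26257433 -0.5166947   0.37287812] 329.833356912491
```

View pics/scene0.png

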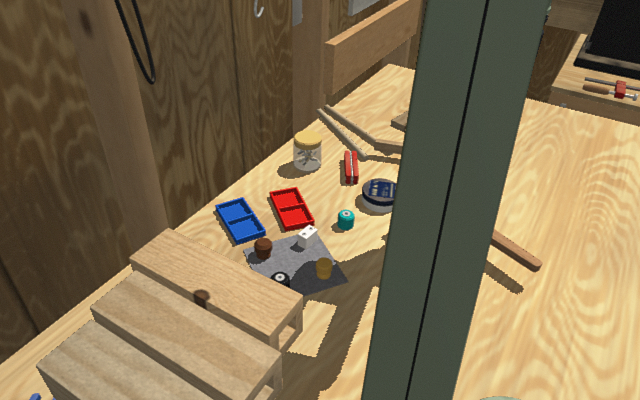

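View pics/side0.png

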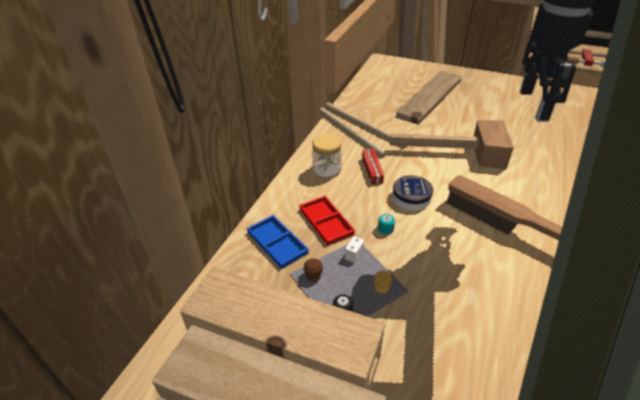

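The two trays (blue about (277,240), red about (326,220) in side) lie beyond a wooden stepped structure. The mat is at about (350,275), with the wood knob, block, brass knob and foot on it. The foot sits close under the wooden structure's edge. I'll enlarge both.

```bash
python3 - <<'E'
import cv2,pickle
c=pickle.load(open("side0.pkl","rb"))['img'][180:330,220:420]; cv2.imwrite("pics/sc.png",cv2.resize(c,(800,600),interpolation=cv2.INTER_CUBIC))
c=pickle.load(open("scene0.pkl","rb"))['img'][165:315,200:400]; cv2.imwrite("pics/cc.png",cv2.resize(c,(800,600),interpolation=cv2.INTER_CUBIC))
E
```

```text
(no output)
```

View pics/sc.png

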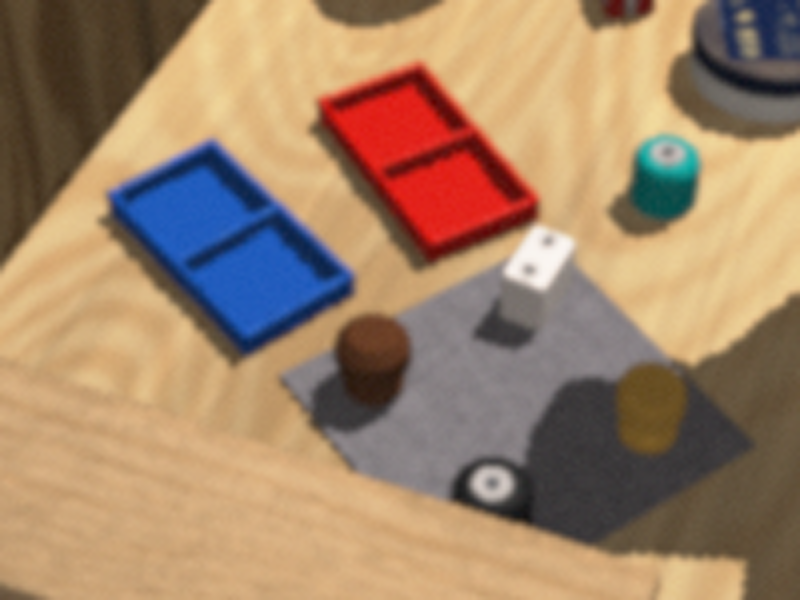

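View pics/cc.png

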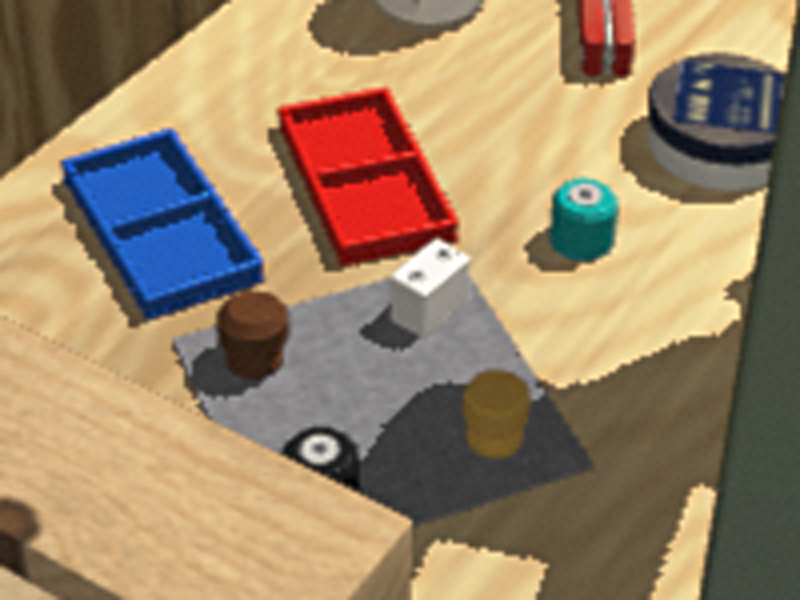

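```bash
python3 - <<'E'
from h import *
import pickle
S=pickle.load(open("side0.pkl","rb"));C=pickle.load(open("scene0.pkl","rb"))
s=lambda p:(220+p[0]/4,180+p[1]/4); c=lambda p:(200+p[0]/4,165+p[1]/4)
np.set_printoptions(precision=4,suppress=True)
def tri(a,b):
    P=[]
    for k in(S,C):
        K=np.array([[k['fx'],0,k['cx']],[0,k['fy'],k['cy']],[0,0,1.]]);P.append(K@np.c_[k['R'],k['t']])
    X=cv2.triangulatePoints(P[0],P[1],np.array(a,float),np.array(b,float))[:,0];return X[:3]/X[3]
for n,a,b,z in[("foot",(492,484),(320,448),.033),("block",(537,259),(431,268),.033),("wood",(373,333),(253,310),.037),("brass",(652,385),(497,388),.034)]:
    print(n,ray(S,*s(a),z),ray(C,*c(b),z),tri(s(a),c(b)))
for n,A,B,z in[("blocktop",[(524,228),(575,240),(545,290),(505,278)],[(437,240),(470,262),(427,296),(391,276)],.033),
 ("red",[(318,103),(422,64),(540,200),(430,245)],[(280,106),(388,88),(458,222),(343,248)],.014),
 ("blue",[(110,193),(212,142),(353,275),(243,338)],[(63,160),(173,130),(262,264),(150,300)],.014)]:
    a=np.array([ray(S,*s(p),z) for p in A]);b=np.array([ray(C,*c(p),z) for p in B]);print(n,a[:,:2].tolist(),a.mean(0));print(b[:,:2].tolist(),b.mean(0))
print("beam corner",tri((384,322),(302,293)))
print("jar",ray(S,327,144,.079),"hex",ray(S,373,165,.024))
E
```

```text
foot [ 0.4006 -0.1956  0.033 ] [ 0.4004 -0.196   0.033 ] [ 0.4008 -0.1964  0.0321]
block [ 0.4242 -0.3188  0.033 ] [ 0.4221 -0.3189  0.033 ] [ 0.4263 -0.3256  0.0257]
wood [ 0.4747 -0.2483  0.037 ] [ 0.4726 -0.246   0.037 ] [ 0.4769 -0.2521  0.0308]
brass [ 0.355  -0.2668  0.034 ] [ 0.3548 -0.2673  0.034 ] [ 0.3551 -0.2677  0.0332]
blocktop [[0.43620354080796814, -0.33515138036277364], [0.41191287627453244, -0.3363833067657673], [0.41473118284024363, -0.3022813663704765], [0.43376230763437174, -0.30263728140304297]] [ 0.4242 -0.3191  0.033 ]
[[0.4304130720640169, -0.3374421753207715], [0.4088259371971575, -0.33267950519155165], [0.41321801221042215, -0.3014354024923631], [0.4348252225455998, -0.3037613694675364]] [ 0.4218 -0.3188  0.033 ]
red [[0.5700178890735708, -0.39888285492617476], [0.5317923580361523, -0.4468204017638699], [0.4409242415861116, -0.3734515105602357], [0.47940236244887036, -0.3262930450440544]] [ 0.5055 -0.3864  0.014 ]
[[0.570737121171931, -0.40183325106540524], [0.5311614110654722, -0.4475826568744199], [0.44015575774800847, -0.3733170006225882], [0.4772507030232568, -0.3253153691274514]] [ 0.5048 -0.387   0.014 ]
blue [[0.6369582570314432, -0.3024174652268043], [0.6073361585483601, -0.3528900073526768], [0.5055383708776398, -0.2955844445313754], [0.5360937338976248, -0.2427586992560628]] [ 0.5715 -0.2984  0.014 ]
[[0.6372594884308789, -0.3022553421748234], [0.6055806274256201, -0.35354498087079167], [0.5036022049031716, -0.29386418913174983], [0.5329758779821315, -0.2438461896602261]] [ 0.5699 -0.2984  0.014 ]
beam corner [ 0.3212 -0.1414  0.094 ]
jar [ 0.5645 -0.5389  0.079 ] hex [ 0.4678 -0.5744  0.024 ]
```

View pics/wrist0.png

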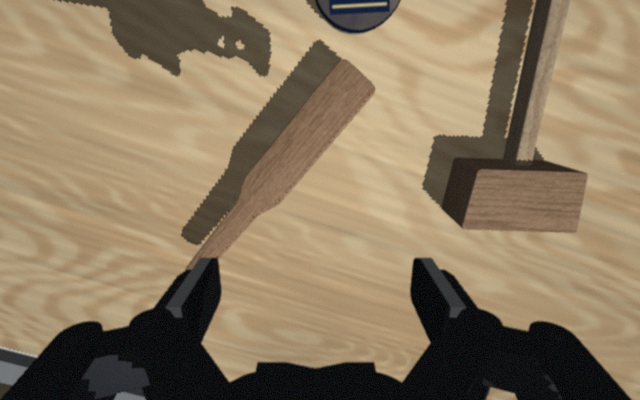

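The wrist view shows only the brush and mallet by the tool, with the wax tin's edge at (358,15). The tall green post may be the robot's own link, so I'll check it after a first partial move. Next I'll work out the beam edge and the first moves.

```bash
cat >> h.py <<'E'
def go(x,y,z,yaw):
    s=bot.observe(); R=np.array(s['orientation']); y0=np.degrees(np.arctan2(R[1,0],R[0,0]))
    d=R.T@(np.array([x,y,z])-s['tcp_pos'])/.15; a=-((yaw-y0+180)%360-180)/360
    print("shift",d.round(3),"spin",round(a,4),"yaw0",round(y0,1),"dist mm",round(np.linalg.norm(d)*150))
E
python3 - <<'E'
from h import *
import pickle
S=pickle.load(open("side0.pkl","rb"));C=pickle.load(open("scene0.pkl","rb"))
a=ray(S,384,322,.094);b=ray(S,212,271,.094);c=ray(C,302,293,.094);d=ray(C,155,230,.094);print(a,b,c,d)
for p,q in((a,b),(c,d)):
    e=(q-p)[:2];e/=np.linalg.norm(e);n=np.array([-e[1],e[0]]);print("edge ang",np.degrees(np.arctan2(e[1],e[0])))
    for o in((.4005,-.196),(.4737,-.247),(.355,-.267),(.546,-.284)): print(o,n@(np.array(o)-p[:2]),e@(np.array(o)-p[:2]))
go(.474,-.247,.2,-39)
E
```

```text
[ 0.32131823 -0.14066506  0.094     ] [ 0.59217058 -0.13287034  0.094     ] [ 0.32129699 -0.14208418  0.094     ] [ 0.60672027 -0.12269154  0.094     ]
edge ang 1.6484306922745846
(0.4005, -0.196) -0.0575898258406448 0.07755720461175897
(0.4737, -0.247) -0.11067443304689745 0.1492598159851104
(0.355, -0.267) -0.12725156382745512 0.0300336077291892
(0.546, -0.284) -0.14973894414580993 0.22046553185541784
edge ang 3.886898465019291
(0.4005, -0.196) -0.05916075206726786 0.07536602962775782
(0.4737, -0.247) -0.11500546178142397 0.14494051055964574
(0.355, -0.267) -0.12691312277133568 0.02515780058132982
(0.546, -0.284) -0.1568213657809514 0.21456608181548759
shift [ 2.449 -1.242  0.18 ] spin 0.1613 yaw0 19.1 dist mm 413
```

```bash
python3 -m jog '[[[1,0.4,-0.2,0.0,0.02],[1,0.7,-0.35,0.0,0.043],[1,1,-0.5,0.0,0.066],[1,1,-0.5,0,0.09],[1,1,-0.5,0,0.113],[1,1,-0.5,0,0.136],[1,1,-0.5,0,0.16],[1,1,-0.5,0,0.16]]]' 40; python3 - <<'E'
from h import *
cv2.imwrite("pics/s1.png",cam("scene")['img']); go(.474,-.247,.2,-39)
E
```

```text
t: 0.95
tcp_pos: [0.3051, -0.4233, 0.2272]
orientation: [[0.782, -0.623, -0.0], [-0.623, -0.782, 0.0], [-0.0, -0.0, -1.0]]
contact_force: [-0.3, -0.6, -0.5]
opening: 1.0
finger_force: 0.0
shift [ 0.153 -1.621  0.181] spin 0.0017 yaw0 -38.4 dist mm 246
```

View pics/s1.png

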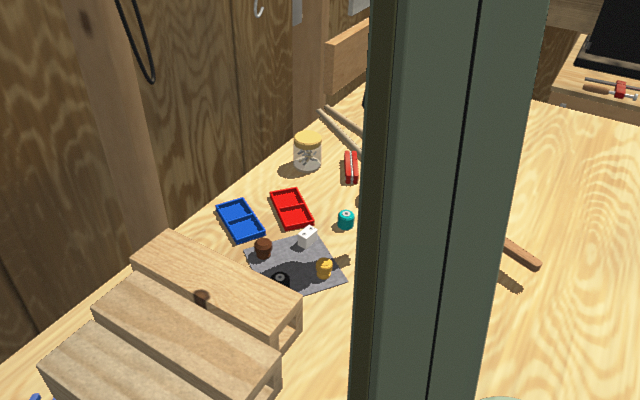

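The green post has shifted and widened with the arm, so it's the robot's own link. I'll carry on to the wood knob.

```bash
python3 -m jog '[[[0.4,0.05,-0.3,0.0,0],[0.4,0.08,-0.6,0.0,0],[0.4,0.1,-0.9,0.0,0],[0.4,0.1,-1,0.2,0],[0.4,0.1,-1,0.4,0],[0.4,0.1,-1,0.4,0]]]'; python3 -m jog '[[[0.3,0.03,-0.3,0.2,0],[0.3,0.053,-0.62,0.4,0],[0.3,0.053,-0.62,0.4,0],[0.3,0.053,-0.62,0.4,0]]]';  python3 - <<'E'
from h import *
c=cam("wrist");cv2.imwrite("pics/w1.png",c['img']); go(.474,-.247,.039,-39); print(bot.tips_ahead, proj(c,(.474,-.247,.037)),proj(c,(.474,-.247,.003)))
E
```

```text
t: 1.6
tcp_pos: [0.4084, -0.3133, 0.1639]
orientation: [[0.785, -0.62, -0.007], [-0.62, -0.785, 0.005], [-0.009, 0.0, -1.0]]
contact_force: [0.0, 0.1, 0.7]
opening: 0.7
finger_force: 0.0
t: 2.0
tcp_pos: [0.475, -0.2474, 0.1074]
orientation: [[0.784, -0.62, -0.001], [-0.62, -0.784, 0.0], [-0.001, 0.0, -1.0]]
contact_force: [0.2, 0.2, 0.8]
opening: 0.65
finger_force: 0.0
shift [-0.011 -0.004  0.462] spin 0.0016 yaw0 -38.4 dist mm 69
0.022 (np.float64(317.3788631712931), np.float64(210.22703986461337)) (np.float64(317.11316204426106), np.float64(195.50982223042547))
```

View pics/w1.png

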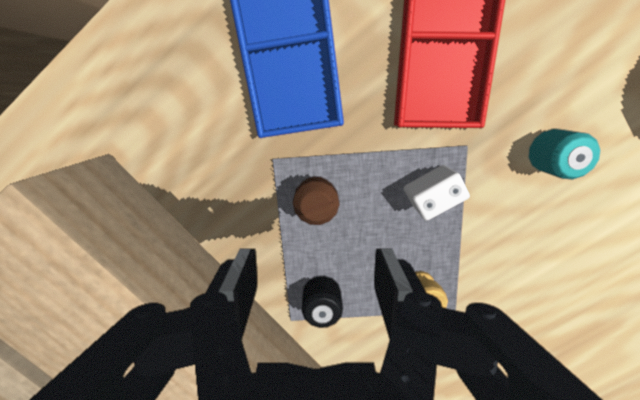

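The wrist view shows the wood knob's head at about (316,201), block screws at (430,204) and (456,190), the foot washer at (322,314), the blue tray's near corners at (260,136) and (342,125), and the red's at (399,126) and (484,127). I'll cross-check these with the earlier estimates.

```bash
python3 - <<'E'
from h import *
c=cam("wrist"); np.set_printoptions(precision=4,suppress=True)
for n,u,v,z in[("wood",316,201,.035),("foot",322,314,.033),("blk1",430,204,.033),("blk2",456,190,.033),("bl1",260,136,.010),("bl2",342,125,.010),("rd1",399,126,.010),("rd2",484,127,.010),("bldiv1",246,50,.014),("bldiv2",328,37,.014),("rddv1",411,38,.014),("rddv2",495,40,.014)]: print(n,ray(c,u,v,z)[:2])
print(c['R'],bot.observe()['tcp_pos'])
g=c['img'];h=cv2.cvtColor(g,cv2.COLOR_BGR2HSV)
m=((h[...,0]<15)&(h[...,2]<120)&(h[...,1]>110)).astype(np.uint8)[165:235,280:350]
n,l,st,ce=cv2.connectedComponentsWithStats(m);i=1+st[1:,4].argmax();print(st[i],ce[i]+[280,165])
E
```

```text
wood [ 0.4791 -0.251 ]
foot [ 0.4014 -0.1954]
blk1 [ 0.4264 -0.3125]
blk2 [ 0.4239 -0.3324]
bl1 [ 0.5376 -0.2449]
bl2 [ 0.5064 -0.2969]
rd1 [ 0.48  -0.329]
rd2 [ 0.4408 -0.3771]
bldiv1 [ 0.5863 -0.2763]
bldiv2 [ 0.5584 -0.3242]
rddv1 [ 0.5236 -0.3669]
rddv2 [ 0.4879 -0.41  ]
[[-0.6224 -0.7827  0.0003]
 [-0.7455  0.5929  0.3046]
 [-0.2386  0.1893 -0.9525]] [ 0.4747 -0.249   0.1087]
[  12   13   45   46 1558] [314.3825 201.4037]
```

```bash
python3 -m jog '[[[0.3,0.026,0,0.15,0],[0.3,0.026,0,0.3,0],[0.3,0.026,0,0.46,0],[0.3,0.026,0,0.46,0],[0.3,0.026,0,0.46,0],[-1,0.026,0,0.46,0],[-1,0.026,0,0.46,0],[-1,0.026,0,0.46,0]]]' 40; python3 -m jog '[[[-1,0,0,0,0],[-1,0,0,0,0],[-1,0,0,0,0]]]'; python3 - <<'E'
from h import *
c=cam("wrist");a=cv2.resize(c['img'][100:400,120:520],(400,300));s=cam("side")['img'][180:330,220:420]
cv2.imwrite("pics/w2.png",np.hstack([a,cv2.resize(s,(400,300))])); print(bot.observe()['tcp_pos'])
E
```

```text
t: 2.9
tcp_pos: [0.478, -0.2506, 0.0395]
orientation: [[0.782, -0.623, 0.002], [-0.623, -0.782, -0.001], [0.002, -0.0, -1.0]]
contact_force: [-0.2, 0.2, 0.5]
opening: 0.139
finger_force: 0.0
t: 3.2
tcp_pos: [0.4775, -0.2502, 0.0385]
orientation: [[0.782, -0.623, 0.0], [-0.623, -0.782, -0.0], [0.0, 0.0, -1.0]]
contact_force: [-1.5, -0.5, 0.2]
opening: 0.001
finger_force: 0.0
[ 0.47750476 -0.25017622  0.03839286]
```

View pics/w2.png

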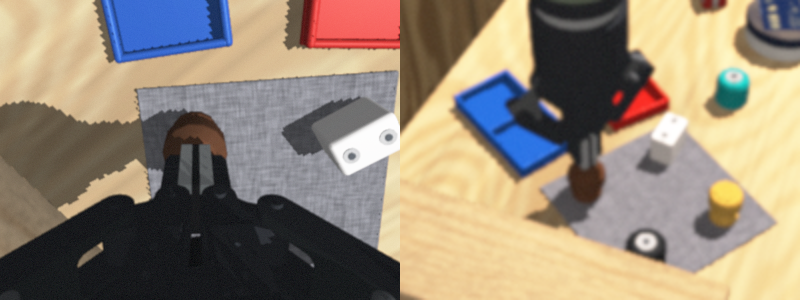

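The fingers shut at crop (195,150) without gripping. The knob's head is still visible around (195,140) beyond them. I'll find where it is relative to the tips.

```bash
python3 - <<'E'
from h import *
c=cam("wrist");s=bot.observe();R=s['orientation'];p=s['tcp_pos'];print(p)
print("tips",proj(c,p+R@[0,0,.022]),proj(c,p+R@[.011,0,.022]),"tcp",proj(c,p),"-",proj(c,p+R@[0,0,.03]))
for dx in(0,.01,.02,.03): 
  print(dx,[proj(c,np.r_[p[:2],z]+R@[dx,0,0]) for z in(.037,.031)], "width",c['fx']*.034/ (np.array(c['R'])@np.r_[p[:2],.031]+c['t'])[2])
E
```

```text
[ 0.47750773 -0.25016617  0.03836669]
tips (np.float64(317.4610925909801), np.float64(238.40649828352556)) (np.float64(317.4810552028654), np.float64(220.07010228018535)) tcp (np.float64(317.72928170243574), np.float64(257.33642648990656)) - (np.float64(317.3780973617782), np.float64(232.5483419932148))
0 [(np.float64(317.7104551994093), np.float64(256.01985551161846)), (np.float64(317.63120967548093), np.float64(250.4780745012682))] width 65.88838344136462
0.01 [(np.float64(317.7354966197553), np.float64(237.68659471302334)), (np.float64(317.6539466899877), np.float64(232.67014002990518))] width 65.88838344136462
0.02 [(np.float64(317.7615041682599), np.float64(218.64601463100024)), (np.float64(317.67753038461336), np.float64(214.1990743427465))] width 65.88838344136462
0.03 [(np.float64(317.7885348562885), np.float64(198.85637624995553)), (np.float64(317.70200894957566), np.float64(195.02713421525917))] width 65.88838344136462
```

```bash
python3 - <<'E'
from h import *
c=cam("side");s=bot.observe();R=s['orientation'];p=s['tcp_pos'];w=cam("wrist")
f=lambda q:tuple(np.round([(q[0]-220)*2+400,(q[1]-180)*2]))
for d in(-.02,-.01,0,.01,.022): print(d,f(proj(c,p+R@[0,0,d])))
print("knob top",f(proj(c,(.478,-.251,.037))),"base",f(proj(c,(.478,-.251,.003))))
a=cv2.resize(c['img'][235:295,280:350],(466,400),interpolation=cv2.INTER_CUBIC);b=cv2.resize(w['img'][190:290,275:355],(320,400),interpolation=cv2.INTER_CUBIC)
cv2.imwrite("pics/w3.png",np.hstack([a,b]))
E
```

```text
-0.02 (np.float64(584.0), np.float64(147.0))
-0.01 (np.float64(584.0), np.float64(155.0))
0 (np.float64(584.0), np.float64(163.0))
0.01 (np.float64(585.0), np.float64(171.0))
0.022 (np.float64(585.0), np.float64(180.0))
knob top (np.float64(584.0), np.float64(163.0)) base (np.float64(585.0), np.float64(189.0))
```

View pics/w3.png

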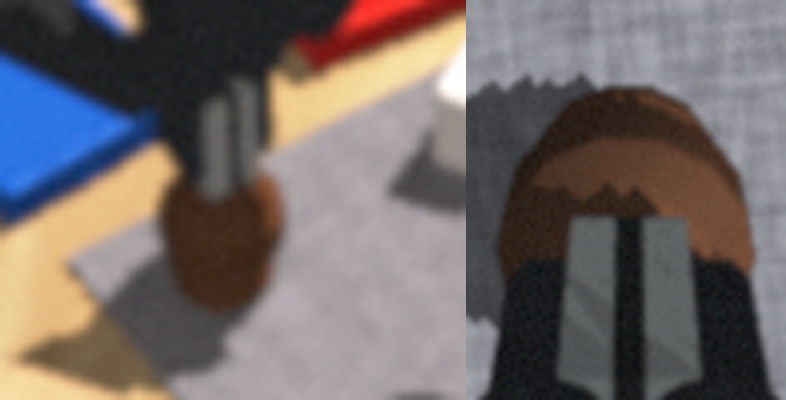

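The knob still stands about under the TCP and the shut fingers sit on top of its dome, so the tips are higher than I assumed. I'll open, go 10 mm lower and close again.

```bash
python3 -m jog '[[[0.3,0,0,-0.05,0],[0.3,0.01,0,-0.05,0],[0.3,0.015,0,-0.03,0],[0.3,0.015,0,0,0],[0.3,0.015,0,0.04,0],[0.3,0.015,0,0.07,0],[0.3,0.015,0,0.07,0]]]' ; python3 -m jog '[[[-1,0,0,0,0],[-1,0,0,0,0],[-1,0,0,0,0],[-1,0,0,0,0]]]' 40
```

```text
t: 4.15
tcp_pos: [0.4786, -0.2512, 0.0268]
orientation: [[0.782, -0.623, -0.002], [-0.623, -0.782, 0.001], [-0.002, 0.0, -1.0]]
contact_force: [-0.1, -0.1, 0.6]
opening: 0.649
finger_force: 0.0
t: 4.55
tcp_pos: [0.4803, -0.2523, 0.0317]
orientation: [[0.782, -0.623, 0.003], [-0.623, -0.782, -0.002], [0.004, -0.0, -1.0]]
contact_force: [-5.5, 2.8, 28.0]
opening: 0.202
finger_force: 35.3
```

```bash
python3 -m jog '[[[0.3,0,0,-0.0,0],[0.3,0,0,0,0],[0.3,0,0,0,0],[0.3,0,0,0.02,0],[0.3,0,0,0.02,0]]]'; python3 - <<'E'
from h import *
w=cam("wrist");c=cam("side");s=bot.observe();print(s['tcp_pos'],s['contact_force'],s['opening'])
a=cv2.resize(c['img'][235:295,280:350],(400,343),interpolation=cv2.INTER_CUBIC);b=cv2.resize(w['img'][180:351,220:420],(400,343),interpolation=cv2.INTER_CUBIC)
cv2.imwrite("pics/w4.png",np.hstack([a,b]))
p=s['tcp_pos'];R=s['orientation']
for y in(-.0275,.0275):
  for d in(-.01,0,.01,.02): 
    q=proj(w,p+R@[.0,y,d]);r=proj(c,p+R@[0,y,d]);print(y,d,np.round([400+(q[0]-220)*2,(q[1]-180)*2,(r[0]-280)*5.714,(r[1]-235)*5.714]))
E
```

```text
t: 5.05
tcp_pos: [0.4787, -0.2514, 0.0241]
orientation: [[0.782, -0.623, -0.001], [-0.623, -0.782, 0.001], [-0.002, 0.0, -1.0]]
contact_force: [0.1, -0.3, -0.6]
opening: 0.653
finger_force: 0.0
[ 0.47897053 -0.251474    0.02440488] [-0.85657682 -0.40688508 -0.20243012] 0.6523275880083305
-0.0275 -0.01 [477. 175. 101. 191.]
-0.0275 0 [484. 154. 102. 213.]
-0.0275 0.01 [490. 136. 104. 234.]
-0.0275 0.02 [495. 120. 106. 255.]
0.0275 -0.01 [714. 175. 260. 122.]
0.0275 0 [707. 154. 260. 143.]
0.0275 0.01 [700. 136. 261. 165.]
0.0275 0.02 [695. 119. 261. 186.]
```

View pics/w4.png

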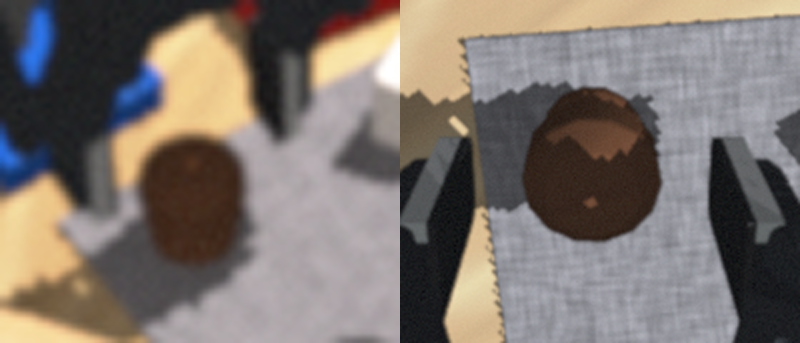

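The open tips sit at about (97,210) and (290,138) in the side crop, level with the reported TCP (about 0 mm ahead, not 22). The knob is centred between the fingers. I'll go 8 mm lower and grip.

```bash
python3 -m jog '[[[0.3,0,0,0.025,0],[0.3,0,0,0.05,0],[0.3,0,0,0.05,0]]]'; python3 -m jog '[[[-1,0,0,0,0],[-1,0,0,0,0],[-1,0,0,0,0],[-1,0,0,0,0]]]' 40
```

```text
t: 5.45
tcp_pos: [0.4788, -0.2514, 0.0167]
orientation: [[0.782, -0.623, -0.001], [-0.623, -0.782, 0.001], [-0.001, 0.0, -1.0]]
contact_force: [0.2, 0.4, 0.0]
opening: 0.646
finger_force: 0.0
t: 5.85
tcp_pos: [0.4795, -0.2518, 0.0177]
orientation: [[0.782, -0.623, 0.001], [-0.623, -0.782, -0.0], [0.001, -0.0, -1.0]]
contact_force: [-0.7, -0.1, 1.5]
opening: 0.368
finger_force: 39.8
```

```bash
python3 -m jog '[[[-1,0,0,-0.05,0],[-1,0,0,-0.1,0],[-1,0,0,-0.2,0],[-1,0,0,-0.4,0],[-1,0,0,-0.4,0]]]'; python3 - <<'E'
from h import *
s=bot.observe();print(s['opening'],s['contact_force'],s['finger_force']);
# red near bay
for b in(-.029,.029):
    u=np.array([np.cos(np.radians(-39.4)),np.sin(np.radians(-39.4))]); q=np.array([.5055,-.3875])+b*u; print(q); go(q[0],q[1],.08,-39.4)
E
```

```text
t: 6.35
tcp_pos: [0.4817, -0.253, 0.0814]
orientation: [[0.782, -0.623, 0.007], [-0.623, -0.782, -0.004], [0.008, -0.001, -1.0]]
contact_force: [0.1, -0.5, -1.4]
opening: 0.368
finger_force: 39.8
0.36784625266765575 [ 0.08246296 -0.54326335 -1.43177373] 39.797508902024674
[ 0.48309073 -0.36909282]
shift [0.489 0.6   0.013] spin 0.0024 yaw0 -38.5 dist mm 116
[ 0.52790927 -0.40590718]
shift [0.876 0.606 0.016] spin 0.0024 yaw0 -38.5 dist mm 160
```

```bash
python3 -m jog '[[[-1,0.2,0.14,0,0],[-1,0.45,0.3,0,0],[-1,0.7,0.47,0,0],[-1,0.88,0.6,0,0],[-1,0.89,0.603,0,0.002],[-1,0.89,0.603,0.15,0.002],[-1,0.89,0.603,0.29,0.002],[-1,0.89,0.603,0.29,0.002]]]'; python3 - <<'E'
from h import *
w=cam("wrist");c=cam("scene")
a=cv2.resize(c['img'][170:260,200:330],(396,274),interpolation=cv2.INTER_CUBIC);b=cv2.resize(w['img'][0:274,122:518],(396,274))
cv2.imwrite("pics/w5.png",np.hstack([a,b])); go(.5279,-.4059,.0195,-39.4)
E
```

```text
t: 7.15
tcp_pos: [0.525, -0.4031, 0.0306]
orientation: [[0.774, -0.633, -0.006], [-0.633, -0.774, 0.005], [-0.008, -0.0, -1.0]]
contact_force: [-0.7, 0.8, -1.0]
opening: 0.373
finger_force: 39.8
shift [0.009 0.002 0.096] spin 0.0005 yaw0 -39.2 dist mm 14
```

View pics/w5.png

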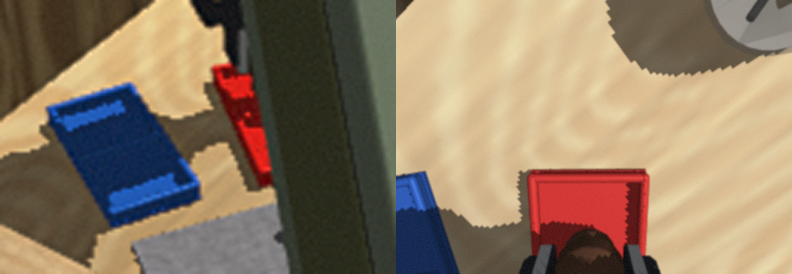

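The wood knob hangs centred over the red tray's far bay (bay edges 540 and 633, knob about 588). I'll lower it and release.

```bash
python3 -m jog '[[[-1,0.01,0,0.04,0],[-1,0.01,0,0.07,0],[-1,0.01,0,0.09,0],[-1,0.01,0,0.096,0],[-1,0.01,0,0.096,0]]]'; python3 -m jog '[[[0.2,0,0,0,0],[0.2,0,0,0,0],[0.2,0,0,0,0],[0.2,0,0,-0.1,0],[0.2,0,0,-0.4,0],[0.2,0,0,-0.5,0],[0.2,0,0,-0.5,0]]]';  python3 - <<'E'
from h import *
go(.425,-.321,.08,84)
E
```

```text
t: 7.75
tcp_pos: [0.5285, -0.4065, 0.0195]
orientation: [[0.774, -0.633, -0.0], [-0.633, -0.774, -0.0], [-0.0, 0.0, -1.0]]
contact_force: [-0.1, -0.6, 0.0]
opening: 0.367
finger_force: 39.8
t: 8.45
tcp_pos: [0.5303, -0.408, 0.0991]
orientation: [[0.774, -0.633, 0.006], [-0.633, -0.774, -0.005], [0.008, -0.0, -1.0]]
contact_force: [0.1, 0.5, 0.3]
opening: 0.599
finger_force: 0.0
shift [-0.912 -0.005  0.12 ] spin -0.3424 yaw0 -39.3 dist mm 138
```

```bash
python3 -m jog '[[[0.2,-0.1,0,0,-0.023],[0.2,-0.3,0,0,-0.046],[0.2,-0.5,0,0,-0.07],[0.2,-0.7,0,0,-0.093],[0.2,-0.89,0,0,-0.117],[0.2,-0.89,0,0,-0.14],[0.2,-0.89,0,0,-0.163],[0.2,-0.89,0,0,-0.187]]]'; python3 -m jog '[[[0.2,0,0,0,-0.023],[0.2,0,0,0,-0.046],[0.2,0,0,0,-0.07],[0.2,0,0,0,-0.093],[0.2,0,0,0,-0.117],[0.2,0,0,0,-0.14],[0.2,0,0,0,-0.157],[0.2,0,0,0,-0.157]]]';  python3 - <<'E'
from h import *
w=cam("wrist");c=cam("side")
a=cv2.resize(c['img'][180:330,220:420],(400,300),interpolation=cv2.INTER_CUBIC);b=cv2.resize(w['img'][100:400,120:520],(400,300))
cv2.imwrite("pics/w6.png",np.hstack([a,b])); go(.425,-.321,.08,84);print(np.array(proj(w,(.425,-.321,.033)))-[120,100]+[400,0])
import pickle;pickle.dump(w,open("w6.pkl","wb"))
E
```

```text
t: 9.25
tcp_pos: [0.4243, -0.3214, 0.0939]
orientation: [[0.88, 0.475, -0.001], [0.475, -0.88, 0.001], [-0.001, -0.001, -1.0]]
contact_force: [0.2, 0.6, 0.4]
opening: 0.598
finger_force: 0.0
t: 10.05
tcp_pos: [0.4245, -0.3216, 0.0938]
orientation: [[0.095, 0.995, -0.001], [0.995, -0.095, 0.001], [0.001, -0.001, -1.0]]
contact_force: [0.1, -0.3, 0.1]
opening: 0.598
finger_force: 0.0
shift [0.005 0.001 0.094] spin 0.0011 yaw0 84.4 dist mm 14
[595.16385112 114.126446  ]
```

View pics/w6.png

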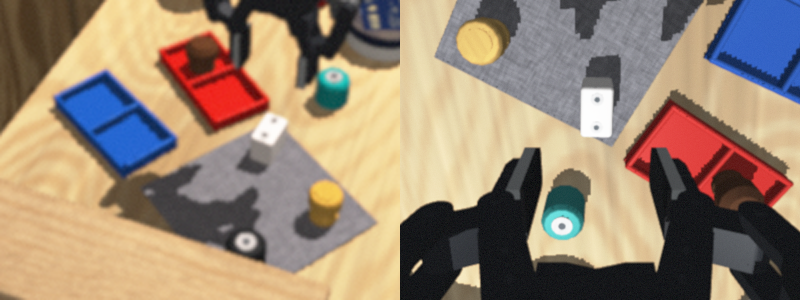

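The wood knob stands in the red far bay (side crop (200,52)). The block's top is at (596,113), within 2 px of the prediction and square to the fingers, so I'll grasp it.

```bash
python3 -m jog '[[[0.2,0.005,0.005,0.2,0],[0.2,0.005,0.005,0.4,0],[0.2,0.005,0.005,0.508,0],[0.2,0.005,0.005,0.508,0],[-1,0.005,0.005,0.508,0],[-1,0.005,0.005,0.508,0],[-1,0.005,0.005,0.508,0],[-1,0.005,0.005,0.508,0]]]' 40; python3 -m jog '[[[-1,0,0,-0.05,0],[-1,0,0,-0.2,0],[-1,0,0,-0.4,0],[-1,0,0,-0.4,0]]]'; python3 - <<'E'
from h import *
go(.4831,-.3691,.08,140.6)
E
```

```text
t: 10.95
tcp_pos: [0.4267, -0.322, 0.0196]
orientation: [[0.095, 0.995, 0.002], [0.995, -0.095, -0.002], [-0.002, 0.002, -1.0]]
contact_force: [0.1, -0.2, 5.2]
opening: 0.241
finger_force: 40.4
t: 11.35
tcp_pos: [0.4281, -0.323, 0.0823]
orientation: [[0.095, 0.995, 0.006], [0.995, -0.095, -0.005], [-0.004, 0.007, -1.0]]
contact_force: [0.5, 0.0, -0.0]
opening: 0.243
finger_force: 39.9
shift [-0.271  0.394  0.019] spin -0.1557 yaw0 84.5 dist mm 72
```

```bash
python3 -m jog '[[[-1,-0.05,0.07,0,-0.023],[-1,-0.1,0.15,0,-0.046],[-1,-0.15,0.22,0,-0.07],[-1,-0.2,0.3,0,-0.093],[-1,-0.25,0.37,0,-0.117],[-1,-0.284,0.41,0,-0.14],[-1,-0.284,0.41,0.1,-0.156],[-1,-0.284,0.41,0.2,-0.156]]]'; python3 -m jog '[[[-1,0,0,0.08,0],[-1,0,0,0.14,0],[-1,0,0,0.18,0],[-1,0,0,0.185,0],[-1,0,0,0.185,0]]]'; python3 - <<'E'
from h import *
go(.4831,-.3691,.0195,140.6)
E
```

```text
t: 12.15
tcp_pos: [0.4832, -0.3697, 0.0478]
orientation: [[-0.775, 0.632, 0.0], [0.632, 0.775, -0.0], [-0.0, -0.0, -1.0]]
contact_force: [-0.4, 0.7, 0.1]
opening: 0.247
finger_force: 39.9
t: 12.65
tcp_pos: [0.4833, -0.3697, 0.0207]
orientation: [[-0.774, 0.633, 0.0], [0.633, 0.774, -0.0], [-0.001, -0.0, -1.0]]
contact_force: [-0.5, -0.5, -1.9]
opening: 0.243
finger_force: 39.9
shift [0.004 0.002 0.008] spin 0.0003 yaw0 140.7 dist mm 1
```

```bash
python3 -m jog '[[[-1,0,0,0.008,0],[-1,0,0,0.008,0],[0,0,0,0.008,0],[0,0,0,0.008,0],[0,0,0,0.008,0],[0,0,0,-0.1,0],[0,0,0,-0.4,0],[0,0,0,-0.5,0]]]'; python3 - <<'E'
from h import *
import pickle
w=cam("wrist"); pickle.dump(w,open("w7.pkl","wb"))
go(.355,-.267,.09,140.7)
W=pickle.load(open("w6.pkl","rb")); print(ray(W,120+480-400,100+42,.033),ray(W,120+486-400,100+41,.031))
E
```

```text
t: 13.45
tcp_pos: [0.4848, -0.3709, 0.0991]
orientation: [[-0.774, 0.633, 0.005], [0.633, 0.774, -0.004], [-0.006, 0.0, -1.0]]
contact_force: [0.3, -0.0, 1.1]
opening: 0.502
finger_force: 0.0
shift [ 1.114 -0.012  0.06 ] spin 0.0 yaw0 140.7 dist mm 167
[ 0.35787633 -0.26603819  0.033     ] [ 0.36105345 -0.26600876  0.031     ]
```

```bash
python3 -m jog '[[[0.2,0.2,0,0,0],[0.2,0.4,0,0,0],[0.2,0.7,0,0,0],[0.2,0.9,0,0,0],[0.2,0.9,0,0,0],[0.2,0.9,0,0,0]]]'; python3 -m jog '[[[0.2,0.18,0,0,0],[0.2,0.186,0,0,0],[0.2,0.186,0,0,0]]]'; python3 - <<'E'
from h import *
w=cam("wrist");h=cv2.cvtColor(w['img'],cv2.COLOR_BGR2HSV)
u,v=proj(w,(.357,-.2668,.032));print(u,v)
m=((h[...,0]>15)&(h[...,0]<32)&(h[...,1]>110)&(h[...,2]>50)).astype(np.uint8); m=cv2.morphologyEx(m,cv2.MORPH_OPEN,np.ones((5,5)))
n,l,st,ce=cv2.connectedComponentsWithStats(m)
for i in range(1,n):
    if 300<st[i,4]<9000: print(st[i],ce[i],ray(w,*ce[i],.028))
go(.357,-.2668,.0175,140.7)
E
```

```text
t: 14.1
tcp_pos: [0.3786, -0.284, 0.0954]
orientation: [[-0.774, 0.633, 0.0], [0.633, 0.774, -0.0], [-0.0, -0.0, -1.0]]
contact_force: [0.4, -0.1, 0.5]
opening: 0.599
finger_force: 0.0
t: 14.4
tcp_pos: [0.358, -0.2672, 0.0955]
orientation: [[-0.774, 0.633, 0.001], [0.633, 0.774, -0.001], [-0.001, -0.0, -1.0]]
contact_force: [1.3, 0.1, 0.6]
opening: 0.602
finger_force: 0.0
313.27333583783945 210.57280528505234
[ 293  182   42   46 1513] [313.08988764 205.32782551] [ 0.35508892 -0.26541919  0.028     ]
shift [ 0.011 -0.002  0.521] spin 0.0 yaw0 140.7 dist mm 78
```

```bash
python3 -m jog '[[[0.2,0.015,0,0.2,0],[0.2,0.015,0,0.4,0],[0.2,0.015,0,0.515,0],[0.2,0.015,0,0.515,0],[-1,0.015,0,0.515,0],[-1,0.015,0,0.515,0],[-1,0.015,0,0.515,0],[-1,0.015,0,0.515,0]]]' 45; python3 -m jog '[[[-1,0,0,-0.05,0],[-1,0,0,-0.2,0],[-1,0,0,-0.4,0],[-1,0,0,-0.4,0]]]'; python3 - <<'E'
from h import *
u=np.array([np.cos(np.radians(-30)),np.sin(np.radians(-30))])
for b in(-.029,.029):
    q=np.array([.5715,-.2993])+b*u; print(q); go(q[0],q[1],.08,150)
E
```

```text
t: 15.25
tcp_pos: [0.3563, -0.2657, 0.0192]
orientation: [[-0.774, 0.633, 0.002], [0.633, 0.774, -0.002], [-0.003, -0.0, -1.0]]
contact_force: [0.4, -1.2, 2.4]
opening: 0.317
finger_force: 44.7
t: 15.65
tcp_pos: [0.3573, -0.2665, 0.0818]
orientation: [[-0.774, 0.633, 0.006], [0.633, 0.774, -0.005], [-0.008, 0.0, -1.0]]
contact_force: [0.5, -0.2, -0.8]
opening: 0.318
finger_force: 44.5
[ 0.54638526 -0.2848    ]
shift [-1.053  0.704  0.02 ] spin -0.0258 yaw0 140.7 dist mm 190
[ 0.59661474 -0.3138    ]
shift [-1.434  0.767  0.023] spin -0.0258 yaw0 140.7 dist mm 244
```

```bash
python3 -m jog '[[[-1,-0.2,0.1,0,-0.01],[-1,-0.45,0.25,0,-0.02],[-1,-0.7,0.37,0,-0.026],[-1,-0.9,0.48,0,-0.026],[-1,-0.9,0.48,0,-0.026],[-1,-0.9,0.48,0,-0.026]]]'; python3 - <<'E'
from h import *
go(.5966,-.3138,.08,150)
E
```

```text
t: 16.25
tcp_pos: [0.5047, -0.2941, 0.0772]
orientation: [[-0.867, 0.498, -0.003], [0.498, 0.867, 0.001], [0.003, -0.0, -1.0]]
contact_force: [-0.3, 0.4, -1.6]
opening: 0.318
finger_force: 44.6
shift [-0.597  0.192 -0.02 ] spin 0.0003 yaw0 150.1 dist mm 94
```

```bash
python3 -m jog '[[[-1,-0.3,0.1,0,0],[-1,-0.597,0.192,0,0],[-1,-0.597,0.192,0,0],[-1,-0.597,0.192,0.15,0],[-1,-0.597,0.192,0.3,0],[-1,-0.597,0.192,0.33,0],[-1,-0.597,0.192,0.33,0]]]'; python3 - <<'E'
from h import *
go(.5966,-.3138,.0203,150)
E
```

```text
t: 16.95
tcp_pos: [0.5953, -0.314, 0.028]
orientation: [[-0.866, 0.5, -0.003], [0.5, 0.866, 0.002], [0.004, -0.0, -1.0]]
contact_force: [1.0, -0.2, -1.5]
opening: 0.32
finger_force: 44.6
shift [-0.007  0.005  0.051] spin 0.0001 yaw0 150.0 dist mm 8
```

```bash
python3 -m jog '[[[-1,-0.005,0,0.03,0],[-1,-0.005,0,0.05,0],[-1,-0.005,0,0.05,0],[-1,-0.005,0,0.05,0]]]'; python3 -m jog '[[[0.1,0,0,0,0],[0.1,0,0,0,0],[0.1,0,0,0,0],[0.1,0,0,-0.1,0],[0.1,0,0,-0.4,0],[0.1,0,0,-0.65,0],[0.1,0,0,-0.65,0]]]'; python3 - <<'E'
from h import *
go(.401,-.196,.12,-90); go(.401,-.196,.12,150)
E
```

```text
t: 17.35
tcp_pos: [0.5982, -0.315, 0.0218]
orientation: [[-0.867, 0.499, 0.001], [0.499, 0.867, -0.0], [-0.001, -0.0, -1.0]]
contact_force: [-0.0, 0.0, -1.1]
opening: 0.319
finger_force: 44.6
t: 18.05
tcp_pos: [0.6016, -0.3169, 0.1269]
orientation: [[-0.866, 0.499, 0.012], [0.499, 0.867, -0.007], [-0.014, 0.0, -1.0]]
contact_force: [1.3, 0.2, -0.0]
opening: 0.546
finger_force: 0.0
shift [1.562 0.031 0.024] spin -0.3332 yaw0 150.1 dist mm 234
shift [1.562 0.031 0.024] spin 0.0002 yaw0 150.1 dist mm 234
```

```bash
python3 -m jog '[[[0.2,0.2,0,0,0.023],[0.2,0.4,0,0,0.046],[0.2,0.6,0,0,0.07],[0.2,0.8,0,0,0.093],[0.2,0.95,0,0,0.117],[0.2,0.95,0,0,0.14],[0.2,0.95,0,0,0.163],[0.2,0.95,0,0,0.187]]]';python3 -m jog '[[[0.2,0,0,0,0.023],[0.2,0,0,0,0.046],[0.2,0,0,0,0.07],[0.2,0,0,0,0.093],[0.2,0,0,0,0.117],[0.2,0,0,0,0.14],[0.2,0,0,0,0.163],[0.2,0,0,0,0.187]]]'; python3 - <<'E'
from h import *
go(.401,-.196,.12,-78); print(bot.observe()['joint_pos'])
E
```

```text
t: 18.85
tcp_pos: [0.4744, -0.2437, 0.1196]
orientation: [[0.132, 0.991, 0.001], [0.991, -0.132, -0.001], [-0.0, 0.001, -1.0]]
contact_force: [0.3, 0.1, -0.2]
opening: 0.598
finger_force: 0.0
t: 19.65
tcp_pos: [0.4746, -0.2438, 0.1194]
orientation: [[0.965, 0.262, 0.001], [0.262, -0.965, -0.0], [0.0, 0.001, -1.0]]
contact_force: [0.0, 0.5, 1.0]
opening: 0.601
finger_force: 0.0
shift [-0.39  -0.436 -0.004] spin 0.2588 yaw0 15.2 dist mm 88
[-2.84226273e+01  1.99742070e+01  1.04164030e+02 -6.68175407e-03
  5.58202623e+01  4.64148065e+01]
```

```bash
python3 -m jog '[[[0.2,0,0,0,0.023],[0.2,0,0,0,0.046],[0.2,-0.1,-0.1,0,0.07],[0.2,-0.2,-0.2,0,0.093],[0.2,-0.3,-0.3,0,0.117],[0.2,-0.39,-0.436,0,0.14],[0.2,-0.39,-0.436,0,0.163],[0.2,-0.39,-0.436,0,0.187]]]';python3 -m jog '[[[0.2,0,0,0,0.023],[0.2,0,0,0,0.046],[0.2,0,0,0,0.07],[0.2,0,0,0,0.07],[0.2,0,0,0,0.07]]]'; python3 - <<'E'
from h import *
go(.401,-.196,.022,-78); print(bot.observe()['joint_pos'])
w=cam("wrist");c=cam("side")
a=cv2.resize(c['img'][180:330,220:420],(400,300),interpolation=cv2.INTER_CUBIC);b=cv2.resize(w['img'][100:400,120:520],(400,300))
cv2.imwrite("pics/w8.png",np.hstack([a,b]));print(np.array(proj(w,(.401,-.196,.033)))-[120,100]+[400,0])
E
```

```text
t: 20.45
tcp_pos: [0.4002, -0.196, 0.1196]
orientation: [[0.614, -0.789, 0.001], [-0.789, -0.614, -0.001], [0.001, -0.0, -1.0]]
contact_force: [0.3, -0.1, 0.8]
opening: 0.602
finger_force: 0.0
t: 20.95
tcp_pos: [0.4007, -0.1965, 0.1192]
orientation: [[0.229, -0.974, 0.001], [-0.974, -0.229, -0.0], [0.001, -0.001, -1.0]]
contact_force: [-0.2, 0.2, -0.4]
opening: 0.599
finger_force: 0.0
shift [-0.003 -0.002  0.648] spin 0.0034 yaw0 -76.8 dist mm 97
[-2.75912636e+01  1.29003431e+01  1.14951254e+02 -4.20819213e-03
  5.21064417e+01  1.39198389e+02]
[596.25424212 101.25663553]
```

View pics/w8.png

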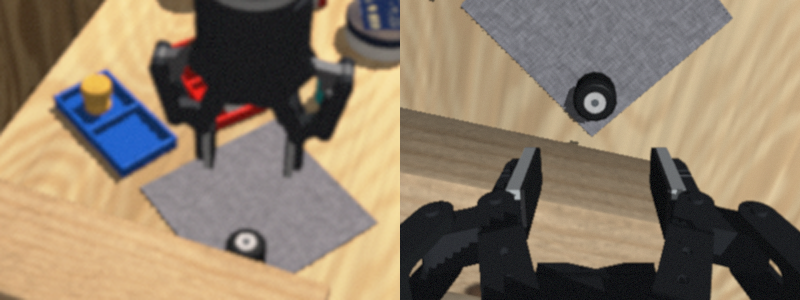

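The foot's washer is at (595,103), 2 px from the prediction and between the fingers, with the beam edge clear behind. The brass knob stands in the blue far bay. I'll descend in stages while watching force.

```bash
python3 -m jog '[[[0.2,0.01,0,0.15,0],[0.2,0.01,0,0.3,0],[0.2,0.01,0,0.4,0],[0.2,0.01,0,0.48,0],[0.2,0.01,0,0.5,0]]]'; python3 -m jog '[[[0.2,0,0,0.05,0],[0.2,0,0,0.1,0],[0.2,0,0,0.14,0],[0.2,0,0,0.16,0],[0.2,0,0,0.16,0]]]'; python3 -m jog '[[[-1,0,0,0,0],[-1,0,0,0,0],[-1,0,0,0,0],[-1,0,0,0,0]]]' 40
```

```text
t: 21.55
tcp_pos: [0.4002, -0.1975, 0.0427]
orientation: [[0.227, -0.974, -0.002], [-0.974, -0.227, 0.001], [-0.002, 0.002, -1.0]]
contact_force: [-0.7, -0.3, 0.1]
opening: 0.6
finger_force: 0.0
t: 22.05
tcp_pos: [0.4008, -0.1978, 0.0195]
orientation: [[0.226, -0.974, -0.001], [-0.974, -0.226, 0.0], [-0.0, 0.001, -1.0]]
contact_force: [0.4, -0.3, -0.4]
opening: 0.6
finger_force: 0.0
t: 22.45
tcp_pos: [0.4012, -0.198, 0.0204]
orientation: [[0.226, -0.974, 0.001], [-0.974, -0.226, -0.0], [0.001, -0.001, -1.0]]
contact_force: [-1.9, 0.3, 6.0]
opening: 0.361
finger_force: 39.5
```

```bash
python3 -m jog '[[[-1,0,0,-0.05,0],[-1,0,0,-0.2,0],[-1,0,0,-0.4,0],[-1,0,0,-0.5,0],[-1,0,0,-0.5,0],[-1,0,0,-0.5,0]]]'; python3 - <<'E'
from h import *
go(.5464,-.2848,.095,-30)
E
```

```text
t: 23.05
tcp_pos: [0.4008, -0.1978, 0.0947]
orientation: [[0.226, -0.974, 0.0], [-0.974, -0.226, -0.0], [0.0, -0.0, -1.0]]
contact_force: [-1.2, 0.1, 0.3]
opening: 0.365
finger_force: 39.7
shift [ 0.784 -0.815 -0.001] spin -0.1304 yaw0 -77.0 dist mm 170
```

```bash
python3 -m jog '[[[-1,0.25,-0.15,0,-0.02],[-1,0.45,-0.35,0,-0.043],[-1,0.65,-0.55,0,-0.066],[-1,0.784,-0.815,0,-0.09],[-1,0.784,-0.815,0,-0.11],[-1,0.784,-0.815,0,-0.13],[-1,0.784,-0.815,0.1,-0.13],[-1,0.784,-0.815,0.2,-0.13]]]'; python3 -m jog '[[[-1,0,0,0.1,0],[-1,0,0,0.2,0],[-1,0,0,0.24,0],[-1,0,0,0.24,0]]]'; python3 - <<'E'
from h import *
go(.5464,-.2848,.0205,-30)
E
```

```text
t: 23.85
tcp_pos: [0.5461, -0.2845, 0.0628]
orientation: [[0.865, -0.502, -0.002], [-0.502, -0.865, 0.001], [-0.002, 0.0, -1.0]]
contact_force: [0.6, 0.1, -0.1]
opening: 0.359
finger_force: 39.8
t: 24.25
tcp_pos: [0.5454, -0.2842, 0.0267]
orientation: [[0.865, -0.502, -0.004], [-0.502, -0.865, 0.002], [-0.004, 0.0, -1.0]]
contact_force: [-0.4, -0.2, -0.8]
opening: 0.359
finger_force: 39.8
shift [0.008 0.    0.042] spin -0.0004 yaw0 -30.2 dist mm 6
```

```bash
python3 -m jog '[[[-1,0.004,0,0.03,0],[-1,0.004,0,0.045,0],[-1,0.004,0,0.045,0],[-1,0.004,0,0.045,0]]]'; python3 -m jog '[[[0.2,0,0,0,0],[0.2,0,0,0,0],[0.2,0,0,0,0],[0.2,0,0,-0.1,0],[0.2,0,0,-0.4,0],[0.2,0,0,-0.8,0],[0.2,-0.6,0,-0.9,0],[0.2,-0.9,0,-0.9,0]]]'; python3 -m jog '[[[0.2,-0.2,0,0,0],[0.2,-0.2,0,0,0],[0.2,-0.2,0,0,0],[0.2,-0.2,0,0,0]]]'; python3 - <<'E'
from h import *
w=cam("wrist");c=cam("side")
a=cv2.resize(c['img'][180:280,220:353],(400,300),interpolation=cv2.INTER_CUBIC);b=cv2.resize(w['img'][0:300,120:520],(400,300))
cv2.imwrite("pics/w9.png",np.hstack([a,b]))
E
```

```text
t: 24.65
tcp_pos: [0.5473, -0.2853, 0.0225]
orientation: [[0.865, -0.502, 0.001], [-0.502, -0.865, -0.0], [0.001, 0.0, -1.0]]
contact_force: [0.2, 0.2, 0.4]
opening: 0.36
finger_force: 39.8
t: 25.45
tcp_pos: [0.4637, -0.2366, 0.1545]
orientation: [[0.865, -0.503, 0.005], [-0.503, -0.865, -0.003], [0.006, -0.0, -1.0]]
contact_force: [-0.1, 0.7, -0.5]
opening: 0.602
finger_force: 0.0
t: 25.85
tcp_pos: [0.4379, -0.2216, 0.1523]
orientation: [[0.865, -0.502, 0.001], [-0.502, -0.865, -0.001], [0.002, 0.0, -1.0]]
contact_force: [0.7, -0.6, -0.2]
opening: 0.602
finger_force: 0.0
```

View pics/w9.png

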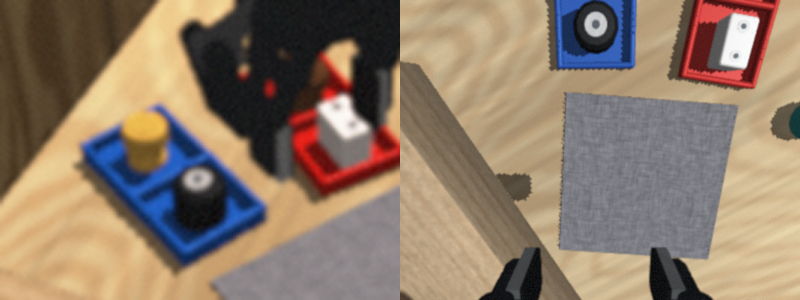

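All four stand upright, one per bay: brass knob (145,140), foot (200,195), block (343,130), and the wood knob behind the gripper at (330,75). I'll hand it in.

```bash
python3 -c "
from rig import bot; print(bot.finish_job())"
```

```text
the job is handed in; nothing more can be done
None
```

Both kits are made up and handed in at about 26 s: wooden knob and white block in the red tray, brass knob and black foot in the blue tray, one upright per bay; I never moved the jar, hex keys or wax tin.

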